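Hold the uncapped sample tube out at the mark for capping

ROBOT

A 7-joint arm with a two-finger parallel gripper is mounted at the origin on the work surface. World frame = base frame: x ahead of the robot, y to its left, z up, the work surface at z = 0. Lengths are in m, angles in rad, forces in N, time in s.
With the tool pointing down it reaches from about 0.4 to 0.925 m from the base axis. Payload 4.1 kg.
Tool frame: the origin (TCP) lies on the mounting face of the last link; the fingertips stand 173 mm ahead of it and the grasp point (between the pads) lies 155 mm ahead of it; y points along the fingers, z is the direction in which the jaws open and shut, and the axes are right-handed (so a half turn about y gives the same grasp; the last joint's range is limited). The gripper opens to 85 mm and grips with 20 to 120 N. Pads are 22 mm wide; open, the fingers measure 114 mm over their backs; the gripper's body (76 mm by 85 mm) begins 54 mm behind the grasp point. The pads swing forward as they close: fully open they stand 13 mm farther back than shut.
Start: joints at [1.249, 0.398, 0.045, 1.537, -0.019, 1.207, -0.051], TCP at [0.144, -0.634, 0.405] pointing down, gripper open.
Joint ranges: [-2.82, 2.82], [-0.49, 2.23], [-1.37, 1.46], [0, 2.46], [-1.36, 4.5], [0.23, 2], [-2.94, 2.94]. Speed limits (rad/s): [2.57, 2.57, 3.14, 3.14, 3.14, 3.14, 3.14].

INTERFACE

Orientations are given as a rotation vector (axis times angle).
In Python, from cell import env gives the robot as it stands.
- The arm moves only by the tool step_arm, never from a script. Its argument "steps" is a list of rows, each a list of 3 entries, a list of its own where there are three numbers: the turn, a rotation vector about the tool's x, y, z in degrees, then the shift along the tool's x, y, z in m, then the gripper's target within -1 to 1 (shut at 1, half-way at 0, fully open at -1). A call has 1 to 20 rows; each row is the pose to reach, as a shift and turn from the pose commanded when the call began, along the tool's axes at that moment; what a row does not reach only later rows make up. A row lasts 1/8 s, in which the tool goes at most 62.5 mm and 10.7 degrees, less where a joint would pass 70% of its speed; a pose out of reach is approached as far as the arm can. A call with a gripper value outside its range is refused whole. The fingers move at their own pace and stop on an object; "force" is the grip in N (left out, the last holds). Time passes only in rows, so rows that repeat a pose let the fingers close. It gives the time, the measured TCP pose, the force and the opening at its end, in the units of the state.
- env.get_obs(): the state, without advancing time (a new reading comes with each control period).
- env.capture(name): name is "scene" or "top"; returns the picture (384x512x3 uint8, red, green, blue); there is no depth.
- env.get_calibration(name): a dict with "fx", "fy", "cx", "cy" (pixels), "k1" (the pictures are not rectified: a ray, as slopes to the right and down, at radius r is drawn at 1 + k1 r^2 times it, then the intrinsics apply), "xyz" and "rotation" of the camera in the world. Camera axes: x right, y up, looking along -z (the intrinsics and any distortion apply to the point x, -y, -z); pixel columns grow to the right and rows downward; lengths in m; the calibration is good to about 2 mm. A picture is of the moment at which its call begins. get_calibration takes no time and is no camera call.
- env.hand_in(): hands the job in, once; it reports no verdict.
Trained networks look in the newest picture that a camera, given by its name, has taken for a name from the list of things; names that differ only in an ending like _2 or _b are one class to them, and where a whole thing is asked for, a point or a joint stands for the part that bears it (a point fixed in the world has none). Each returns a list of dicts, best first, with "score" (0 to 1); they miss things now and then, are a little off and sometimes report something else, mostly with a low value. They report only what shows in the picture. A call takes as long as a camera call. They do not tell look-alikes from the thing itself.
- env.spot_in(target, camera): "position" ([column, row] in pixels, amid what is visible of it).
The state is a dict: "t": time; "joint_positions": joint angles; "qvel": joint speeds; "tau": joint torques, N m; "ee_pos": TCP position; "ee_rot": TCP orientation; "wrist_force": force on the tool from outside, world axes, zero at the start; "wrist_torque": the same for the moment, N m; "gripper_width": opening from 0.0 (shut) to 1.0 (fully open).
Only numpy, scipy, OpenCV 4.12 (cv2) and the standard library are available. Lean on these libraries where they do the work, as an engineer would, in place of code of your own. Each camera call takes 0.05 s, during which the arm holds its last target. There are 200 camera calls.

TASK

One of the three sample tubes in the station has come without its cap. Take the pull post of the spring-return carriage that carries this open tube and draw it smoothly out until the tube stands level with the nose of its own steel clip (the one close on the left of that carriage, seen from the robot, with its nose pointing at it), and finish while still holding it there, so that a colleague can put the cap on; the carriage must never snap back. Leave the other two carriages home, all tubes standing in their seats and everything else where it is.

Things in the scene. Friction and masses are not known exactly. Their poses are not given: they have to be found in the camera images.
- station: the presenting station, fixed to the table: white deck 370 mm (its x) by 330 mm (its y), top 8 mm above the table, reaching 210 mm to the front (-x, towards the robot) of its origin; origin on the table under the middle carriage. A grey spring housing, top 60 mm above the table, covers its rear from x = +45 to +160 mm. Three flat carriages lie side by side along x at y = +100 (left), 0 (middle), -100 mm (right)
- lane_left (a joint): left carriage: how far it is pulled out of the housing along the station's -x, in m; 0 = home (where it starts), end stop at 0.11. A return spring pulls it home with about 2.8 N at home, growing by 55 N per metre of travel, plus 0.4 N friction; it does not latch
- post_left (a point): left carriage's pull post: upright black round post at its front end, 16 mm across, from 19 to 73 mm above the table, widening to a 22 mm head over its top 8 mm; the point lies on its axis 51 mm above the table. At home 100 mm in front of the station's origin and 90 mm in front of the carriage's tube seat; the next posts stand 100 mm to the sides
- seat_left (a point): left carriage's square grey tube seat (26 mm outside, 22 mm deep, rim 41 mm above the table); the point lies on its axis at the rim. A pointed ear on the carriage's left (+y) edge is level with this axis along x. Moves with the carriage; axes as the station's
- mark_left: left carriage's mark: fixed dark steel clip 24 mm long, top 25 mm above the table, at the carriage's left (+y), its nose pointing at the carriage. Origin on the carriage's centre line, level with the nose's tip (tip 27 mm, far edge 53 mm to +y); axes as the station's. At the mark, seat and origin have the same x in these axes: 35 to 75 mm of travel, set separately for each carriage
- lane_middle (a joint): middle carriage: how far it is pulled out of the housing along the station's -x, in m; 0 = home (where it starts), end stop at 0.11. A return spring pulls it home with about 2.8 N at home, growing by 55 N per metre of travel, plus 0.4 N friction; it does not latch
- post_middle (a point): middle carriage's pull post: upright black round post at its front end, 16 mm across, from 19 to 73 mm above the table, widening to a 22 mm head over its top 8 mm; the point lies on its axis 51 mm above the table. At home 100 mm in front of the station's origin and 90 mm in front of the carriage's tube seat; the next posts stand 100 mm to the sides
- seat_middle (a point): middle carriage's square grey tube seat (26 mm outside, 22 mm deep, rim 41 mm above the table); the point lies on its axis at the rim. A pointed ear on the carriage's left (+y) edge is level with this axis along x. Moves with the carriage; axes as the station's
- mark_middle: middle carriage's mark: fixed dark steel clip 24 mm long, top 25 mm above the table, at the carriage's left (+y), its nose pointing at the carriage. Origin on the carriage's centre line, level with the nose's tip (tip 27 mm, far edge 53 mm to +y); axes as the station's. At the mark, seat and origin have the same x in these axes: 35 to 75 mm of travel, set separately for each carriage
- lane_right (a joint): right carriage: how far it is pulled out of the housing along the station's -x, in m; 0 = home (where it starts), end stop at 0.11. A return spring pulls it home with about 2.8 N at home, growing by 55 N per metre of travel, plus 0.4 N friction; it does not latch
- post_right (a point): right carriage's pull post: upright black round post at its front end, 16 mm across, from 19 to 73 mm above the table, widening to a 22 mm head over its top 8 mm; the point lies on its axis 51 mm above the table. At home 100 mm in front of the station's origin and 90 mm in front of the carriage's tube seat; the next posts stand 100 mm to the sides
- seat_right (a point): right carriage's square grey tube seat (26 mm outside, 22 mm deep, rim 41 mm above the table); the point lies on its axis at the rim. A pointed ear on the carriage's left (+y) edge is level with this axis along x. Moves with the carriage; axes as the station's
- mark_right: right carriage's mark: fixed dark steel clip 24 mm long, top 25 mm above the table, at the carriage's left (+y), its nose pointing at the carriage. Origin on the carriage's centre line, level with the nose's tip (tip 27 mm, far edge 53 mm to +y); axes as the station's. At the mark, seat and origin have the same x in these axes: 35 to 75 mm of travel, set separately for each carriage
- open_tube_centre (a point): the tube without a cap: white, 16 mm across, 78 mm tall, open at the top, standing loose in one of the three seats, foot 19 mm above the table; the point is half-way up, on its axis
- capped_a_centre (a point): a tube with a cap: white, 16 mm across, with a blue cap 21 mm across, 92 mm tall in all, standing loose in one of the other seats; the point is half-way up, on its axis
- capped_b_centre (a point): a tube with a cap: white, 16 mm across, with a blue cap 21 mm across, 92 mm tall in all, standing loose in one of the other seats; the point is half-way up, on its axis
- spare_cap: bystander: loose blue tube cap, 21 mm across, 18 mm high, lying on the station deck in front, between two carriages; origin at the centre of its underside
- swab_box: bystander: cardboard box 50 x 120 x 25 mm on top of the station's spring housing; origin at the centre of its underside
- sanitiser: bystander: clear bottle, 60 mm across, 150 mm tall, at the right of the station; origin at the centre of its underside
- tape: bystander: roll of tape, 90 mm across, 24 mm high, at the right, near the robot; origin at the centre of its underside
- tent_sign: bystander: blank red folded table sign 160 mm wide, 105 mm high, far left; origin at the centre of its underside
- label_roll_box: bystander: white box 90 x 70 x 60 mm at the left, near the robot; origin at the centre of its underside
There are look-alikes about, which are no part of the job. What is shaped like the part that bears capped_b_centre but green is not meant.

How it is judged:
By the outcome, as a careful person would: the job done as asked, in the order asked, and still so for the second after the job is handed in, while the arm keeps its last pose, push and grip.
It also fails if it takes over 32 s, if anything falls off the work surface, if the arm or the gripper's body presses on something with over 40 N, if the wrist force passes 120 N, or if a joint passes its speed limit or range.

## Working session

There is one attempt and no reset: what is moved stays moved. The work goes in short steps, Python scripts to look and compute and a tool call to move; the robot and the scene stay as the last step left them, time stands still between calls to the robot, and variables do not carry over. Pictures are saved under pics/ and viewed, about 8 in all and at most 12, crops included, and the job is handed in when it is done.

Besides the shell and the picture viewer there is one more tool, called after "Emit:" as name(argument=value, ...), one argument or row to a line, values as JSON. step_arm: Moves the arm, as the interface text tells. Its arguments: {"type":"object","properties":{"steps":{"type":"array","items":{"type":"array"}},"force":{"type":"number"}},"required":["steps"]}

```bash
mkdir -p pics; cat > h.py <<'E'
import numpy as np, cv2
from cell import env
from scipy.spatial.transform import Rotation as R
def rot(c):
    r=np.array(c["rotation"],float)
    return r if r.shape==(3,3) else (R.from_rotvec(r).as_matrix() if r.size==3 else R.from_quat(r).as_matrix())
def ray(cam,p):
    c=env.get_calibration(cam); K=np.array([[c["fx"],0,c["cx"]],[0,c["fy"],c["cy"]],[0,0,1]])
    u=cv2.undistortPoints(np.array([[p]],float),K,np.array([c["k1"],0,0,0.]))[0,0]
    return np.array(c["xyz"]),rot(c)@np.array([u[0],-u[1],-1])
def at(cam,p,z):
    o,d=ray(cam,p); return o+d*(z-o[2])/d[2]
def proj(cam,X):
    c=env.get_calibration(cam); q=rot(c).T@(np.array(X)-np.array(c["xyz"])); a,b=q[0]/-q[2],-q[1]/-q[2]
    s=1+c["k1"]*(a*a+b*b); return np.array([c["fx"]*a*s+c["cx"],c["fy"]*b*s+c["cy"]])
E
python3 - <<'E'
from h import *
for n in("scene","top"):
    im=env.capture(n); cv2.imwrite(f"pics/{n}0.png",im[:,:,::-1]); c=env.get_calibration(n);print(n,c)
    for t,z in(("post_left",.051),("seat_left",.041),("mark_left",.025),("open_tube_centre",.058),("capped_a_centre",.065),("station",.008),("spare_cap",.018)):
        for d in env.spot_in(t,n): print(t,np.round(d["position"],1),round(d["score"],2),at(n,d["position"],z).round(3))
print(env.get_obs())
E
```

```text
scene {'fx': 430.0781083713519, 'fy': 430.0781083713519, 'cx': 249.21425861728167, 'cy': 190.87514557315615, 'k1': 0.03248626717560483, 'xyz': array([ 1.03572859, -0.55056028,  0.91625426]), 'rotation': array([0.69510528, 0.26160613, 0.73520191])}
post_left [279.4 198.7] 0.79 [0.592 0.049 0.051]
post_left [296.2 187.8] 0.21 [0.599 0.111 0.051]
seat_left [274.6 198.1] 0.83 [0.576 0.049 0.041]
mark_left [240.3 251.7] 0.64 [ 0.623 -0.13   0.025]
mark_left [272.4 181.3] 0.4 [0.522 0.102 0.025]
open_tube_centre [267.4 235.9] 0.16 [ 0.653 -0.066  0.058]
capped_a_centre [290.9 185. ] 0.74 [0.589 0.098 0.065]
capped_a_centre [238.5 252. ] 0.73 [ 0.639 -0.152  0.065]
station [266.8 233.5] 0.94 [ 0.625 -0.034  0.008]
station [112.  291.1] 0.73 [ 0.478 -0.406  0.008]
spare_cap [232.7 193.1] 0.43 [ 0.469 -0.003  0.018]
spare_cap [369.4 143.9] 0.29 [0.627 0.437 0.018]
top {'fx': 380.62539764037695, 'fy': 380.62539764037695, 'cx': 262.8483294805253, 'cy': 192.95517462192043, 'k1': 0.02658720706283605, 'xyz': array([ 0.42052306, -0.01512768,  1.13879032]), 'rotation': array([ 0.08003974, -0.0995936
[... 404 characters left out ...]
.64 [ 0.648 -0.014  0.018]
{'t': 0.8, 'joint_positions': array([ 1.24894586,  0.39835684,  0.04509279,  1.53657815, -0.01874075,
        1.20690663, -0.05068068]), 'qvel': array([-0.0003232 , -0.00080385, -0.00093907,  0.00058091, -0.00010351,
       -0.00154911,  0.00020101]), 'tau': array([-5.74939418e-05, -4.74956846e+01,  1.36236046e+00, -2.54507661e+01,
        1.14767018e-02,  8.61348926e-04,  2.33307287e-05]), 'ee_pos': array([ 0.14370084, -0.63392977,  0.4047842 ]), 'ee_rot': array([-0.23538849,  2.10331081, -2.10366207]), 'wrist_force': array([-0.11695189,  0.83435271, -0.85463211]), 'wrist_torque': array([ 0.03530025, -0.04490879,  0.01677837]), 'gripper_width': 1.0013010182919304}
```

```bash
python3 - <<'E'
import cv2
t=cv2.imread("pics/top0.png");s=cv2.imread("pics/scene0.png")
cv2.imwrite("pics/t1.png",cv2.resize(t[80:260,150:390],None,fx=3.3,fy=3.3,interpolation=cv2.INTER_CUBIC))
cv2.imwrite("pics/s1.png",cv2.resize(s[110:310,150:410],None,fx=3,fy=3,interpolation=cv2.INTER_CUBIC))
E
```

```text
(no output)
```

View pics/t1.png

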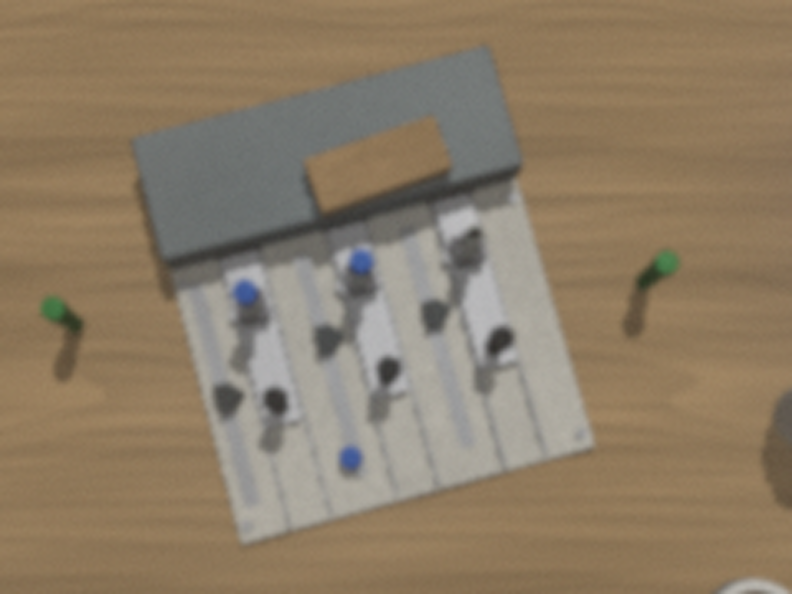

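View pics/s1.png

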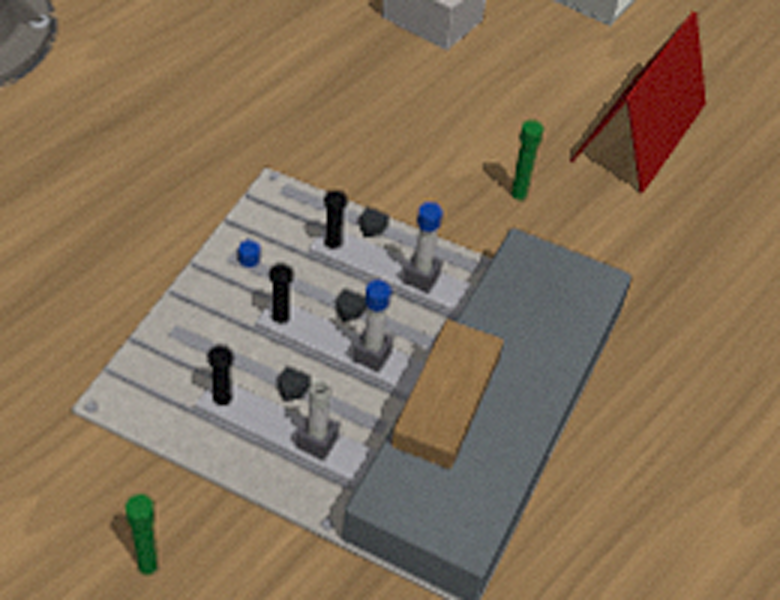

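The open tube (scene crop (320,410), full-picture (257,247); top crop (468,245)) is on the right carriage. The capped ones, at scene crop (428,240) and (376,320), are on the left and middle carriages. The two green tubes beside the station are look-alikes. Its post head is at top px ≈(301,183), and its clip at top crop (434,316), scene crop (293,383). Next I fit the station pose and measure the clip.

```bash
cat > fit.py <<'E'
from h import *
from scipy.optimize import least_squares
T=lambda a,b:(150+a/3.3,80+b/3.3); S=lambda a,b:(150+a/3,110+b/3)
obs=[("top",T(240,543),(-.21,.165,.008)),("top",T(592,447),(-.21,-.165,.008)),("top",T(133,142),(.16,.165,.06)),("top",T(487,46),(.16,-.165,.06)),
("top",T(521,165),(.045,-.165,.06)),("top",T(275,400),(-.1,.1,.070)),("top",T(388,369),(-.1,0,.070)),("top",T(501,338),(-.1,-.1,.070)),
("top",T(246,292),(-.01,.1,.111)),("top",T(361,261),(-.01,0,.111)),
("scene",S(267,168),(-.21,.165,.008)),("scene",S(75,410),(-.21,-.165,.008)),("scene",S(335,200),(-.1,.1,.070)),("scene",S(280,273),(-.1,0,.070)),("scene",S(220,354),(-.1,-.1,.070)),
("scene",S(630,275),(.16,.165,.06)),("scene",S(515,230),(.045,.165,.06)),("scene",S(430,216),(-.01,.1,.104)),("scene",S(377,295),(-.01,0,.104)),("scene",S(345,515),(.045,-.165,.06))]
def W(p,X): 
    c,s=np.cos(p[2]),np.sin(p[2]); return np.array([p[0]+c*X[0]-s*X[1],p[1]+s*X[0]+c*X[1],X[2]])
def res(p): return np.concatenate([proj(c,W(p,X))+(p[3:5] if c=="top" else p[5:7])-o for c,o,X in obs]+[p[3:7]*.5])
r=least_squares(res,[.62,-.02,.26,0,0,0,0],loss="soft_l1"); p=r.x
E
python3 - <<'E'
from fit import *
print(p.round(4),np.degrees(p[2])); print(res(p)[:-4].reshape(-1,2).round(1).tolist())
print("post",W(p,(-.1,-.1,.051)))
for n,lo in(("top",(281.5,175.8)),("scene",(247.7,237.7))):
    g=cv2.cvtColor(cv2.imread(f"pics/{n}0.png"),cv2.COLOR_BGR2GRAY)
    x,y=int(lo[0]),int(lo[1]); w=g[y-9:y+10,x-9:x+10].astype(float)
    print(n);print(w.astype(int)[1:-1,1:-1])
    for th in(70,80,90,100):
        nl,l,st,ce=cv2.connectedComponentsWithStats((w<th).astype(np.uint8)); k=l[9,9]
        q=np.array(ce[k])+(x-9,y-9)-(p[3:5] if n=="top" else p[5:7])
        X=at(n,q,.022)[:2]-p[:2]; c,s=np.cos(p[2]),np.sin(p[2]); print(th,st[k],ce[k],"station xy",c*X[0]+s*X[1],-s*X[0]+c*X[1])
E
```

```text
[ 0.6433 -0.0152  0.2613  0.3636  0.4538  0.4508 -0.2634] 14.974235133967632
[[0.1, 0.6], [0.9, 0.1], [-1.4, -1.4], [0.5, -0.8], [1.0, -0.0], [-0.0, 0.2], [-0.1, 0.3], [-0.3, 0.5], [-0.7, -0.1], [-0.2, -0.1], [-0.4, -0.4], [-1.5, -0.4], [0.3, 1.9], [0.5, 2.3], [0.3, 2.9], [1.5, -0.4], [-1.0, -1.5], [0.1, 0.1], [0.5, 0.0], [-0.8, -2.0]]
post [ 0.57255304 -0.13763389  0.051     ]
top
[[168 166 159 158 158 159 159 162 166 167 169 164 152 126 103 101 107]
 [166 164 162 157 159 158 160 160 162 166 169 161 143 119 103  98 107]
 [167 167 163 161 158 157 154 155 157 160 162 159 137 117 103 101 112]
 [166 169 164 160 155 148 140 135 134 136 146 147 135 116 104 103 116]
 [167 165 166 157 145 128 116 106 101 103 114 125 122 113 109 106 118]
 [169 168 168 159 134 105  89  84  82  81  88  98 104 111 117 118 128]
 [170 171 169 159 128  94  79  76  78  79  78  83  93 116 134 135 140]
 [169 170 171 158 129  95  79  75  77  79  77  79  97 129 148 152 146]
 [169 171 167 160 132  95  76  76  75  78  75  84 108 141 160 161 148]
 [169 169 169 158 134  99  79  75  75  78  78  96 127 153 165 162 145]
 [168
[... 1786 characters left out ...]
  93 123 128]
 [154 164 166 163 128  32  27  34  24  25  27  61 103 134  89 108 135]
 [153 153 160 162 153  87  54  75  97 150 142 139 145 134  87 106 122]
 [157 161 163 146 161 158 157 156 159 180 173 164 168 147  97 118 124]
 [160 160 159 156 168 147 124 138 134 127 133 158 164 155  97 127 123]]
70 [ 4  5 11 11 87] [9.06896552 9.77011494] station xy -0.056652582038761806 -0.059960997587476215
80 [ 4  5 11 11 90] [8.94444444 9.83333333] station xy -0.05683262400651798 -0.060286181500196594
90 [ 4  4 12 12 96] [9.0625     9.83333333] station xy -0.05657242725646561 -0.060139290717526606
100 [  4   4  12  15 107] [ 9.42990654 10.07476636] station xy -0.055402669191299575 -0.060332153724515114
```

```bash
cat > go.py <<'E'
from fit import *
import sys
def go(X,z,down=True):
    o=env.get_obs(); M=R.from_rotvec(o["ee_rot"]).as_matrix(); c,s=np.cos(p[2]),np.sin(p[2])
    tgt=W(p,(X[0],X[1],z)); sy=np.array([-s,c,0])
    for sg in(1,-1):
        y=np.array([0,0,-1.]);zz=sg*sy; G=np.c_[np.cross(y,zz),y,zz]
        print("turn",np.degrees(R.from_matrix(M.T@G).as_rotvec()).round(2))
    print("M",M.round(3).tolist(),"shift",(M.T@(tgt-o["ee_pos"])).round(4),"tgt",tgt.round(4),"pos",o["ee_pos"].round(4),o["wrist_force"].round(2),o["gripper_width"],o["t"])
E
python3 -c "
from go import *
go((-.1,-.1),.33)"
```

```text
Traceback (most recent call last):
  File "go.py", line 1, in <module>
    from fit import *
  File "fit.py", line 12, in <module>
    r=least_squares(res,[.62,-.02,.26,0,0,0,0],loss="soft_l1"); p=r.x
  File "fit.py", line 11, in res
    def res(p): return np.concatenate([proj(c,W(p,X))+(p[3:5] if c=="top" else p[5:7])-o for c,o,X in obs]+[p[3:7]*.5])
                                       ~~~~^^^^^^^^^^
  File "h.py", line 14, in proj
    c=env.get_calibration(cam); q=rot(c).T@(np.array(X)-np.array(c["xyz"])); a,b=q[0]/-q[2],-q[1]/-q[2]
ValueError: time passes only in moves, steps and waits
```

```bash
sed -i 's/env.get_calibration(\(cam\))/cal(\1)/' h.py; sed -i '3a from functools import lru_cache\n@lru_cache\ndef cal(n): return env.get_calibration(n)' h.py
sed -i 's/^r=least.*/p=np.array([.6433,-.0152,.2613,.3636,.4538,.4508,-.2634])/' fit.py
python3 - <<'E'
from go import *
go((-.1,-.1),.33)
E
```

```text
turn [ 0.000e+00  1.778e+02 -2.000e-02]
turn [-0.01 -2.2  -0.  ]
M [[-0.975, 0.0, 0.221], [-0.221, -0.0, -0.975], [-0.0, -1.0, 0.0]] shift [-0.5279  0.0747 -0.3892] tgt [ 0.5725 -0.1376  0.33  ] pos [ 0.1437 -0.6339  0.4048] [-0.12  0.83 -0.85] 1.0013010182919304 0.8
```

Emit:
step_arm(
  steps=[
    [[0,0,0],[-0.044,0,-0.0324],-1],
    [[0,-1,0],[-0.088,0,-0.0649],-1],
    [[0,-2.2,0],[-0.132,0,-0.0973],-1],
    [[0,-2.2,0],[-0.176,0,-0.1297],-1],
    [[0,-2.2,0],[-0.22,0,-0.1622],-1],
    [[0,-2.2,0],[-0.264,0,-0.1946],-1],
    [[0,-2.2,0],[-0.308,0,-0.227],-1],
    [[0,-2.2,0],[-0.352,0,-0.2595],-1],
    [[0,-2.2,0],[-0.396,0,-0.2919],-1],
    [[0,-2.2,0],[-0.44,0,-0.3243],-1],
    [[0,-2.2,0],[-0.484,0,-0.3568],-1],
    [[0,-2.2,0],[-0.52,0.01,-0.384],-1],
    [[0,-2.2,0],[-0.528,0.05,-0.389],-1],
    [[0,-2.2,0],[-0.528,0.075,-0.389],-1],
    [[0,-2.2,0],[-0.528,0.075,-0.389],-1],
  ],
)

```text
t: 2.68
ee_pos: [0.5718, -0.1377, 0.3277]
ee_rot: [-0.279, 2.085, -2.082]
wrist_force: [-0.4, 0.2, -0.1]
gripper_width: 0.996
```

```bash
python3 - <<'E'
from go import *
go((-.1,-.1),.202)
s=env.capture("scene"); t=env.capture("top")
cv2.imwrite("pics/c2.png",np.hstack([cv2.resize(s[110:310,150:350],(400,400)),cv2.resize(t[80:280,190:390],(400,400))])[:,:,::-1])
E
```

```text
turn [   0.38 -179.99   -0.18]
turn [0.12 0.01 0.24]
M [[-0.966, -0.005, 0.259], [-0.259, 0.001, -0.966], [0.004, -1.0, -0.002]] shift [-0.0013  0.1257  0.0003] tgt [ 0.5725 -0.1376  0.202 ] pos [ 0.5718 -0.1377  0.3277] [-0.43  0.16 -0.08] 0.9961780188932396 2.675
```

View pics/c2.png

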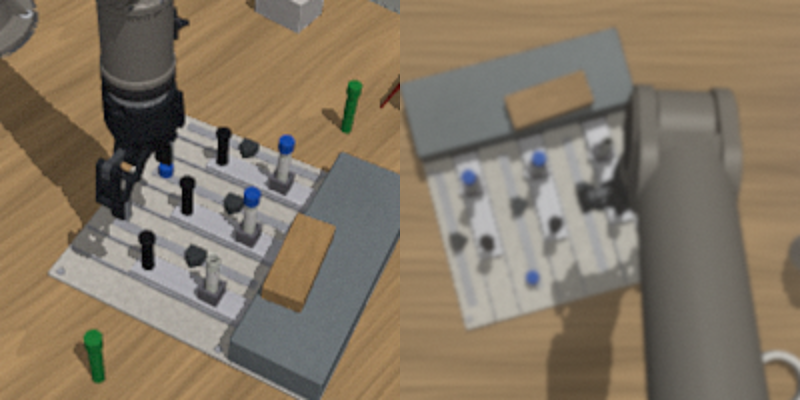

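The image shows the open gripper straddling the right post from above, with fingers aimed left and right of it, and the tube and clip clear. Next I go down and grip.

Emit:
step_arm(
  force=60,
  steps=[
    [[0,0,0],[0,0.03,0],-1],
    [[0,0,0],[0,0.06,0],-1],
    [[0,0,0],[0,0.09,0],-1],
    [[0,0,0],[0,0.11,0],-1],
    [[0,0,0],[0,0.126,0],-1],
    [[0,0,0],[0,0.126,0],-1],
    [[0,0,0],[0,0.126,0],0],
    [[0,0,0],[0,0.126,0],0.5],
    [[0,0,0],[0,0.126,0],1],
    [[0,0,0],[0,0.126,0],1],
    [[0,0,0],[0,0.126,0],1],
    [[0,0,0],[0,0.126,0],1],
    [[0,0,0],[0,0.126,0],1],
  ],
)

```text
t: 4.4
ee_pos: [0.5728, -0.1381, 0.2041]
ee_rot: [-0.273, 2.081, -2.083]
wrist_force: [-0.9, -1.8, 3.9]
gripper_width: 0.186
```

```bash
python3 - <<'E'
from go import *
go((-.1465,-.1),.202)
s=env.capture("scene"); t=env.capture("top")
cv2.imwrite("pics/c3.png",cv2.resize(s[180:290,155:305],(750,550),interpolation=cv2.INTER_CUBIC)[:,:,::-1])
E
```

```text
turn [ 4.0000e-02  1.7999e+02 -6.0000e-02]
turn [-0.04 -0.01 -0.02]
M [[-0.966, 0.001, 0.258], [-0.258, -0.001, -0.966], [-0.0, -1.0, 0.001]] shift [ 0.0466  0.0021 -0.0005] tgt [ 0.5276 -0.1497  0.202 ] pos [ 0.5728 -0.1381  0.2041] [-0.86 -1.82  3.86] 0.1856878838157454 4.4
```

View pics/c3.png

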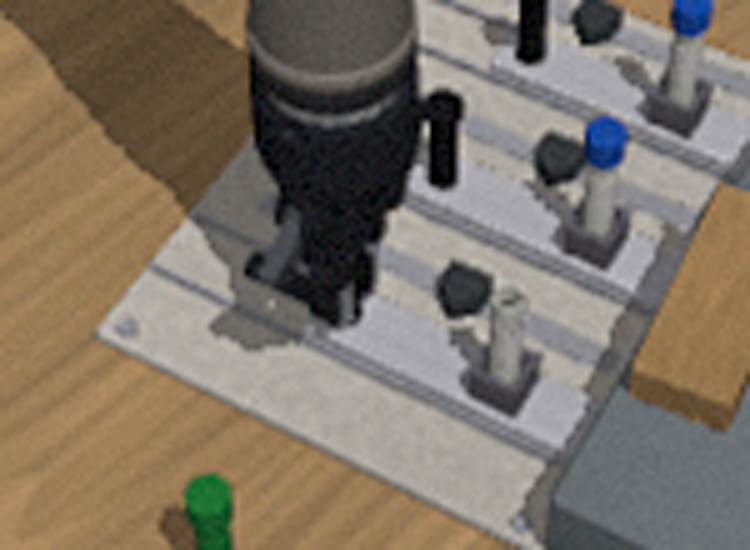

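The 16 mm opening shows the gripper holds the post, with the carriage still at home. Next, pull smoothly along tool +x, 42 mm first, and look.

Emit:
step_arm(
  steps=[
    [[0,0,0],[0.0005,0,0],1],
    [[0,0,0],[0.0015,0,0],1],
    [[0,0,0],[0.003,0,0],1],
    [[0,0,0],[0.0055,0,0],1],
    [[0,0,0],[0.0085,0,0],1],
    [[0,0,0],[0.012,0,0],1],
    [[0,0,0],[0.0155,0,0],1],
    [[0,0,0],[0.019,0,0],1],
    [[0,0,0],[0.0225,0,0],1],
    [[0,0,0],[0.026,0,0],1],
    [[0,0,0],[0.0295,0,0],1],
    [[0,0,0],[0.033,0,0],1],
    [[0,0,0],[0.036,0,0],1],
    [[0,0,0],[0.0385,0,0],1],
    [[0,0,0],[0.0405,0,0],1],
    [[0,0,0],[0.0415,0,0],1],
    [[0,0,0],[0.042,0,0],1],
    [[0,0,0],[0.042,0,0],1],
    [[0,0,0],[0.042,0,0],1],
  ],
)

```text
t: 6.88
ee_pos: [0.5326, -0.1488, 0.2041]
ee_rot: [-0.271, 2.08, -2.082]
wrist_force: [5.3, -0.9, 4.5]
gripper_width: 0.185
```

```bash
python3 - <<'E'
from go import *
go((-.1465,-.1),.204)
acc=np.mean([env.capture("scene").astype(float) for _ in range(6)],0)
np.save("acc.npy",acc)
cv2.imwrite("pics/c4.png",cv2.resize(acc[210:280,190:290].astype(np.uint8),(800,560),interpolation=cv2.INTER_CUBIC)[:,:,::-1])
for X in((-.056,-.073,.025),(-.056,-.1,.041),(-.056,-.1,.097),(-.01,-.1,.041)): print(X,proj("scene",W(p,X))+p[5:7])
E
```

```text
turn [ 2.0e-01  1.8e+02 -8.0e-02]
turn [-0.05 -0.   -0.12]
M [[-0.966, 0.002, 0.258], [-0.258, -0.0, -0.966], [-0.002, -1.0, 0.001]] shift [ 0.005   0.0001 -0.0005] tgt [ 0.5276 -0.1497  0.204 ] pos [ 0.5326 -0.1488  0.2041] [ 5.27 -0.9   4.5 ] 0.18546521809512015 6.875
(-0.056, -0.073, 0.025) [244.78087776 240.89775159]
(-0.056, -0.1, 0.041) [239.43846844 245.08392727]
(-0.056, -0.1, 0.097) [239.41186426 231.50438071]
(-0.01, -0.1, 0.041) [256.02915375 252.9018887 ]
```

View pics/c4.png

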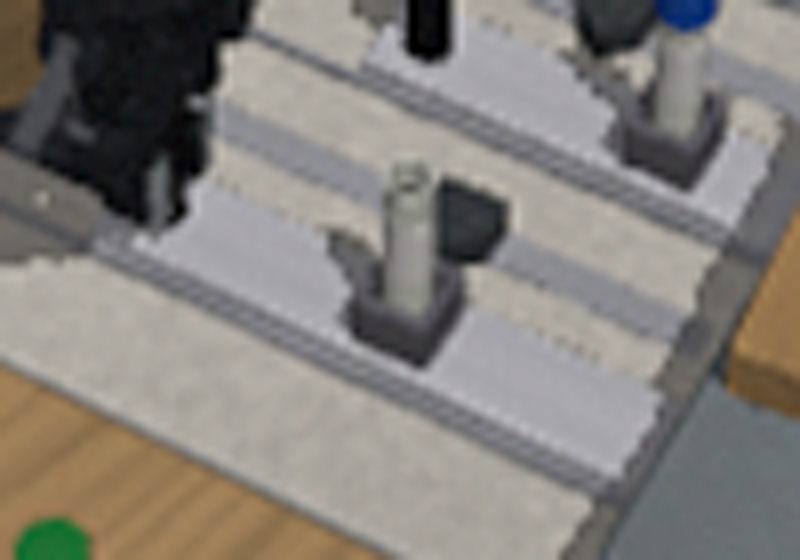

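Travel is now about 41.6 mm (arm reading). The tube (crop (409,285), px 241,246) is short of the nose, and the clip is partly hidden behind the tube. I refine the clip's nose with a silhouette fit in the first, unoccluded picture.

```bash
python3 - <<'E'
from go import *
from scipy.optimize import minimize
def fit(n,off,ylane,x0,img):
    g=cv2.cvtColor(img,cv2.COLOR_BGR2GRAY).astype(float)
    a=np.clip((100-g)/60+.5,0,1)
    c0=(proj(n,W(p,(x0,ylane+.04,.018)))+off).astype(int)-11
    a=a[c0[1]:c0[1]+22,c0[0]:c0[0]+22]; k=8
    def ren(v):
        mx,h,ys,t,du=v; P=[(-h,.053),(h,.053),(h,ys),(t,.027),(-h,ys)]
        pts=np.array([proj(n,W(p,(mx+x,ylane+du+y,z)))+off-c0+.5 for x,y in P for z in(.008,.025)])
        m=np.zeros((22*k,22*k),np.uint8); cv2.fillConvexPoly(m,cv2.convexHull((pts*k*16).round().astype(np.int32)),255,shift=4)
        return cv2.resize(m,(22,22),interpolation=cv2.INTER_AREA)/255.
    wt=np.ones((22,22)); 
    near=cv2.dilate((ren((x0,.012,.039,0,0))>0).astype(np.uint8),np.ones((5,5)))
    out=[]
    for free in((0,1,2,4),(0,1,2,3,4)):
        base=np.array([x0,.012,.038,0,0]); fr=list(free)
        def f(q): v=base.copy(); v[fr]=q; return (near*(ren(v)-a)**2).sum()+ (v[4]/.003)**2*.5
        b=min((minimize(f,base[fr]+np.where(np.array(fr)==0,d,0),method="Nelder-Mead",options=dict(initial_simplex=None,xatol=1e-5,maxiter=600)) for d in(-.003,0,.003)),key=lambda r:r.fun)
        out.append((b.x.round(4).tolist(),round(b.fun,2)))
    return out
s=cv2.imread("pics/scene0.png")
for y,x0 in((-.1,-.0565),(0,-.055),(.1,-.062)): print(y,fit("scene",p[5:7],y,x0,s))
# seat position home (known -.010) / now, by tube lower axis + seat silhouette
acc=cv2.cvtColor(np.load("acc.npy").astype(np.uint8),cv2.COLOR_RGB2GRAY).astype(float)
s0=cv2.cvtColor(s,cv2.COLOR_BGR2GRAY).astype(float)
def seat(g,x0):
    a=np.clip((115-g)/40+.5,0,1); off=p[5:7]; c0=(proj("scene",W(p,(x0,-.1,.03)))+off).astype(int)-12; a=a[c0[1]:c0[1]+24,c0[0]:c0[0]+24]
    def ren(v):
        pts=np.array([proj("scene",W(p,(v[0]+x,-.1+v[1]+y,z)))+off-c0+.5 for x in(-.013,.013) for y in(-.013,.013) for z in(.015,.041)])
        m=np.zeros((192,192),np.uint8); cv2.fillConvexPoly(m,cv2.convexHull((pts*128).round().astype(np.int32)),255,shift=4); return cv2.resize(m,(24,24),interpolation=cv2.INTER_AREA)/255.
    mask=np.ones((24,24)); mask[:8]=0; mask[:13,8:17]=0
    f=lambda v:(mask*(ren(v)-a)**2).sum()+(v[1]/.003)**2*.3
    r=minimize(f,[x0,0],method="Nelder-Mead"); return r.x.round(4),round(r.fun,2)
print(seat(s0,-.01),seat(acc,-.052))
E
```

```text
-0.1 [([-0.0591, 0.0118, 0.0391, 0.0004], np.float64(11.38)), ([-0.0592, 0.0119, 0.0394, -0.0006, 0.0003], np.float64(11.08))]
0 [([-0.0552, 0.0126, 0.0392, 0.0001], np.float64(29.98)), ([-0.0552, 0.0126, 0.039, -0.0004, 0.0003], np.float64(29.86))]
0.1 [([-0.0809, 0.0092, 0.0422, -0.0002], np.float64(7.4)), ([-0.0811, 0.0095, 0.0411, -0.0005, -0.0002], np.float64(7.42))]
(array([-0.0139,  0.0035]), np.float64(19.78)) (array([-0.0556,  0.0039]), np.float64(11.81))
```

The clip is symmetric, but scene-view bias (up to 4 mm on the seat) leaves 45–49 mm of travel open. I refine with small camera corrections and a blurred silhouette fit in both views.

```bash
cat > ref.py <<'E'
from fit import *
from scipy.optimize import minimize
C={n:cal(n) for n in("top","scene")}; RT={n:rot(C[n]) for n in C}
def pj(n,X,d):
    c=C[n]; q=(RT[n]@R.from_rotvec(d[3:]).as_matrix()).T@(np.asarray(X)-c["xyz"]-d[:3]); a,b=q[0]/-q[2],q[1]/q[2]
    s=1+c["k1"]*(a*a+b*b); return np.array([c["fx"]*a*s+c["cx"],c["fy"]*b*s+c["cy"]])
G={"top":cv2.cvtColor(cv2.imread("pics/top0.png"),cv2.COLOR_BGR2GRAY).astype(float),"scene":cv2.cvtColor(cv2.imread("pics/scene0.png"),cv2.COLOR_BGR2GRAY).astype(float)}
# drop hand-read post rows in scene; blob-measure dark post heads/posts by render instead
O=[o for o in obs if not(o[0]=="scene" and o[2][2]==.070)]
O+=[("scene",S(335,204),(-.1,.1,.069)),("scene",S(280,275),(-.1,0,.069)),("scene",S(220,357),(-.1,-.1,.069)),("scene",S(320,388),(-.01,-.1,.097))]
def rs(q):
    D={"top":q[3:9],"scene":q[9:15]}
    return np.concatenate([(pj(c,W(q,X),D[c])-o)/.6 for c,o,X in O]+[q[3:6]/.002,q[6:9]/.003,q[9:12]/.002,q[12:15]/.003])
r=least_squares(rs,np.r_[p[:3],np.zeros(12)],loss="soft_l1"); q=r.x; D={"top":q[3:9],"scene":q[9:15]}
def hull(n,P,k,c0,N,bl):
    pts=np.array([pj(n,W(q,X),D[n])-c0+.5 for X in P]); m=np.zeros((N*k,N*k),np.uint8)
    cv2.fillConvexPoly(m,cv2.convexHull((pts*k*16).round().astype(np.int32)),255,shift=4)
    m=cv2.resize(m,(N,N),interpolation=cv2.INTER_AREA)/255.; return cv2.GaussianBlur(m,(0,0),bl) if bl else m
def clip(n,yl,x0,bl):
    N=24; P=lambda v:[(v[0]+a,yl+v[1]+b,z) for a,b in((-.012,.053),(.012,.053),(.012,.039),(0,.027),(-.012,.039)) for z in(.008,.025)]
    c0=np.round(pj(n,W(q,(x0,yl+.04,.018)),D[n]))-N//2; i,j=int(c0[1]),int(c0[0]); g=G[n][i:i+N,j:j+N]
    near=cv2.dilate((hull(n,P((x0,0)),8,c0,N,0)>0).astype(np.uint8),np.ones((5,5)))
    hi,lo=(163,74) if n=="top" else (160,48)
    f=lambda v:np.minimum(np.abs(near*((hi+(lo-hi)*hull(n,P(v),8,c0,N,bl))-g)),40).sum()
    b=min((minimize(f,[x0+d,0],method="Nelder-Mead",options=dict(xatol=1e-5)) for d in(-.004,0,.004)),key=lambda r:r.fun); return b.x.round(4),round(b.fun)
E
python3 - <<'E'
from ref import *
print(q.round(4)); print([(o[0][0],*np.round(pj(o[0],W(q,o[2]),D[o[0]])-o[1],1)) for o in O])
for n,bls in(("top",(.8,1.2,1.6)),("scene",(0,.5))):
    for bl in bls:
        for yl,x0 in((-.1,-.057),(0,-.055),(.1,-.08)): print(n,bl,yl,*clip(n,yl,x0,bl))
E
```

```text
[ 6.436e-01 -1.510e-02  2.612e-01 -2.000e-04  5.000e-04  3.800e-03
  1.000e-03  7.000e-04 -2.000e-04  2.000e-04 -5.000e-04  1.000e-04
 -3.000e-04  5.000e-04  3.000e-04]
[('t', np.float64(0.3), np.float64(0.4)), ('t', np.float64(0.7), np.float64(-0.1)), ('t', np.float64(-1.2), np.float64(-1.2)), ('t', np.float64(0.3), np.float64(-0.5)), ('t', np.float64(0.8), np.float64(0.1)), ('t', np.float64(0.1), np.float64(0.1)), ('t', np.float64(-0.1), np.float64(0.2)), ('t', np.float64(-0.5), np.float64(0.5)), ('t', np.float64(-0.5), np.float64(-0.1)), ('t', np.float64(-0.2), np.float64(-0.1)), ('s', np.float64(-0.4), np.float64(-0.4)), ('s', np.float64(-1.5), np.float64(-0.4)), ('s', np.float64(1.5), np.float64(-0.3)), ('s', np.float64(-1.1), np.float64(-1.4)), ('s', np.float64(0.1), np.float64(0.2)), ('s', np.float64(0.4), np.float64(0.1)), ('s', np.float64(-0.9), np.float64(-1.9)), ('s', np.float64(0.3), np.float64(0.8)), ('s', np.float64(0.5), np.float64(1.9)), ('s', np.float64(0.3), np.float64(2.1)), ('s', np.float64(0.0), np.float64(0.2))]
top 0.8 -0.1 [-0.0552  0.001 ] 1663
top 0.8 0 [-0.0517  0.0011] 1996
top 0.8 0.1 [-0.0792  0.0016] 1228
top 1.2 -0.1 [-0.0549  0.001 ] 1691
top 1.2 0 [-0.0512  0.001 ] 2056
top 1.2 0.1 [-0.0794  0.002 ] 1399
top 1.6 -0.1 [-0.0555  0.0007] 2052
top 1.6 0 [-0.0518  0.0007] 2359
top 1.6 0.1 [-0.0794  0.002 ] 1798
scene 0 -0.1 [-0.0586  0.0003] 3473
scene 0 0 [-0.0559  0.0005] 4213
scene 0 0.1 [-0.0841  0.0028] 3321
scene 0.5 -0.1 [-0.0585  0.0004] 3440
scene 0.5 0 [-0.0558  0.0005] 4177
scene 0.5 0.1 [-0.0835  0.0022] 3226
```

```bash
sed -i 's|^O=\[o for.*|sh={"top":.5/3.3-.5,"scene":.5/3-.5}\nO=[o for o in obs if not(o[0]=="scene" and o[2][2]==.070)]|; s|^def rs(q):|O=[(c,np.array(o)+sh[c],X) for c,o,X in O]\ndef rs(q):|' ref.py
cat >> ref.py <<'E'
th=np.linspace(0,2*np.pi,16,endpoint=False)
def post(n,yl,bl,kind="post"):
    N=36; c0=np.round(pj(n,W(q,(-.1,yl,.045)),D[n]))-N//2; i,j=int(c0[1]),int(c0[0]); g=G[n][i:i+N,j:j+N]
    cyl=lambda v,r,a,b:[(-.1+v[0]+r*np.cos(t),yl+v[1]+r*np.sin(t),z) for t in th for z in(a,b)]
    ren=lambda v,s:np.maximum(hull(n,cyl(v,.008,.019,.066),8,c0,N,s),hull(n,cyl(v,.011,.065,.073),8,c0,N,s))
    near=cv2.dilate((ren((0,0),0)>0).astype(np.uint8),np.ones((5,5)))
    hi,lo=(165,45) if n=="top" else (170,15)
    f=lambda v:np.minimum(np.abs(near*((hi+(lo-hi)*ren(v,bl))-g)),60).sum()
    b=min((minimize(f,[d,0],method="Nelder-Mead",options=dict(xatol=1e-5)) for d in(-.004,0,.004)),key=lambda r:r.fun); return b.x.round(4),round(b.fun)
E
python3 - <<'E'
from ref import *
print(q.round(4))
for n,bl in(("top",1.),("top",1.4),("scene",0),("scene",.5)):
    for yl,x0 in((-.1,-.057),(0,-.055),(.1,-.08)): print(n,bl,yl,"clip",*clip(n,yl,x0,bl),"post bias",*post(n,yl,bl))
E
```

```text
[ 6.436e-01 -1.460e-02  2.612e-01 -4.000e-04  3.000e-04  3.700e-03
  3.000e-04  3.000e-04 -2.000e-04  4.000e-04 -3.000e-04  0.000e+00
 -7.000e-04 -2.000e-04  3.000e-04]
top 1.0 -0.1 clip [-0.0561  0.0003] 1572 post bias [-0.0004 -0.0007] 2371
top 1.0 0 clip [-0.0529  0.    ] 1965 post bias [-0.0009 -0.0002] 2122
top 1.0 0.1 clip [-0.0805  0.0009] 1294 post bias [-0.0004  0.0012] 1721
top 1.4 -0.1 clip [-0.0564  0.0001] 1834 post bias [-0.0004 -0.0004] 2468
top 1.4 0 clip [-0.0531  0.0005] 2181 post bias [-0.0006  0.0001] 2020
top 1.4 0.1 clip [-0.0807  0.0013] 1604 post bias [-0.0012  0.0009] 1687
scene 0 -0.1 clip [-0.0575 -0.0002] 3296 post bias [-0.003  0.002] 5826
scene 0 0 clip [-0.0547 -0.0001] 4089 post bias [-0.0036  0.0034] 5287
scene 0 0.1 clip [-0.0827  0.0019] 3440 post bias [-0.002   0.0018] 5719
scene 0.5 -0.1 clip [-0.0577  0.0001] 3265 post bias [-0.0037  0.0035] 5227
scene 0.5 0 clip [-0.0544  0.    ] 4050 post bias [-0.0038  0.0039] 5212
scene 0.5 0.1 clip [-0.0825  0.0018] 3335 post bias [-0.0019  0.0013] 5633
```

Top view, corrected for post bias, gives 45.8 mm. Scene view brackets it (44.5–47.5 mm). I pull 4.3 mm more.

Emit:
step_arm(
  steps=[
    [[0,0,0],[0.0005,0,0],1],
    [[0,0,0],[0.0015,0,0],1],
    [[0,0,0],[0.0028,0,0],1],
    [[0,0,0],[0.0038,0,0],1],
    [[0,0,0],[0.0043,0,0],1],
    [[0,0,0],[0.0043,0,0],1],
    [[0,0,0],[0.0043,0,0],1],
  ],
)

```text
t: 8.05
ee_pos: [0.5286, -0.1499, 0.2041]
ee_rot: [-0.271, 2.08, -2.082]
wrist_force: [5.1, -1.6, 3.5]
gripper_width: 0.19
```

```bash
python3 - <<'E'
from ref import *
o=env.get_obs(); d=o["ee_pos"]-np.array([.5728,-.1381,.2041]); c,s=np.cos(q[2]),np.sin(q[2])
print("travel",-(c*d[0]+s*d[1]),"side",-s*d[0]+c*d[1],d[2],o["wrist_force"],o["gripper_width"])
a=np.mean([env.capture("scene").astype(float) for _ in range(6)],0).astype(np.uint8)
t=np.mean([env.capture("top").astype(float) for _ in range(4)],0).astype(np.uint8)
A=cv2.resize(a[215:271,205:275],(800,640)[:1]+(600,),interpolation=cv2.INTER_CUBIC)
B=cv2.resize(t[120:220,230:330],(400,400),interpolation=cv2.INTER_CUBIC)
A=cv2.resize(a[215:265,210:260],(400,400),interpolation=cv2.INTER_CUBIC)
cv2.imwrite("pics/c5.png",np.hstack([A,B])[:,:,::-1]); np.save("acc2.npy",a)
E
```

```text
travel 0.045793873230130476 side 3.1227204893697486e-05 5.2603604970835605e-06 [ 5.09528487 -1.59372226  3.53440064] 0.18999766007912827
```

View pics/c5.png

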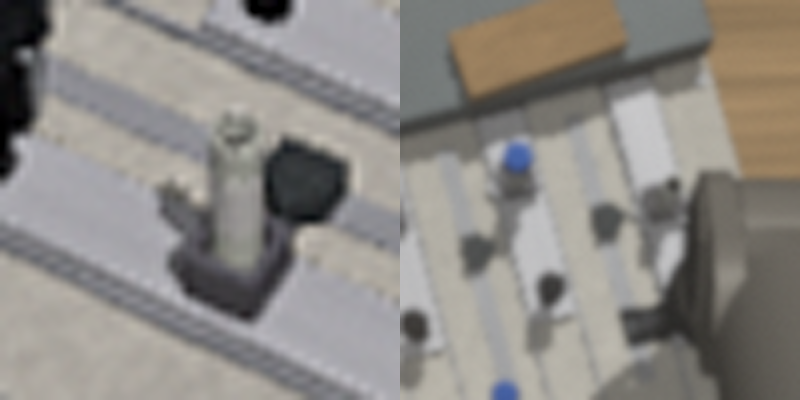

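Top view now shows clip, ear and seat together (crop clip ≈(607,222), seat ≈(660,203)). Enlarge this with predicted points overlaid.

```bash
python3 - <<'E'
from ref import *
t=np.mean([env.capture("top").astype(float) for _ in range(12)],0); np.save("t2.npy",t)
k=14; im=cv2.resize(t[150:192,270:312],None,fx=k,fy=k,interpolation=cv2.INTER_CUBIC); im=np.clip((im-40)*1.3,0,255).astype(np.uint8)[:,:,::-1].copy()
P=lambda X:tuple(((pj("top",W(q,X),D["top"])-(270,150)+.5)*k).round().astype(int).tolist())
for x,col in((-.0558,(0,255,0)),):
    cv2.line(im,P((x,-.113,.041)),P((x,-.087,.041)),col,1); cv2.line(im,P((x,-.075,.025)),P((x,-.047,.025)),col,1)
for a,b in((1,1),(1,-1),(-1,-1),(-1,1)): cv2.circle(im,P((-.0558+.013*a,-.1+.013*b,.041)),3,(0,0,255),1)
for a,b in((-.012,.053),(.012,.053),(.012,.039),(0,.027),(-.012,.039)): cv2.circle(im,P((-.0558+a,-.1+b,.025)),3,(255,0,0),1)
cv2.imwrite("pics/c6.png",im)
# re-fit clip with new picture, unshadowed side
G["top"]=cv2.cvtColor(t.astype(np.uint8),cv2.COLOR_RGB2GRAY).astype(float)
for bl in(1.,1.4): print(clip("top",-.1,-.056,bl),clip("top",0,-.053,bl))
E
```

```text
(array([-0.0573,  0.0002]), 1567) (array([-0.0534,  0.0002]), 1887)
(array([-0.0573,  0.0002]), 1877) (array([-0.0533, -0.0002]), 2106)
```

View pics/c6.png

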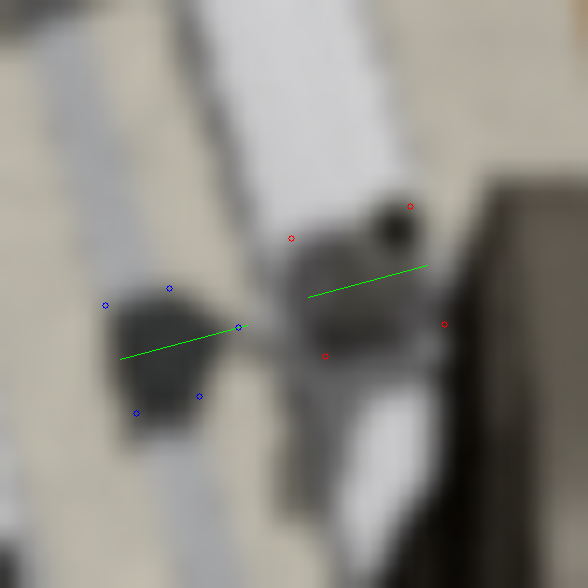

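Seat corners match the prediction at 45.8 mm. In this cleaner view, the clip fits at −57.3 mm instead of −56.2, so I add a 0.8 mm compromise.

Emit:
step_arm(
  steps=[
    [[0,0,0],[0.0003,0,0],1],
    [[0,0,0],[0.0006,0,0],1],
    [[0,0,0],[0.0008,0,0],1],
    [[0,0,0],[0.0008,0,0],1],
    [[0,0,0],[0.0008,0,0],1],
  ],
)

```text
t: 9.78
ee_pos: [0.5278, -0.1501, 0.2041]
ee_rot: [-0.271, 2.08, -2.081]
wrist_force: [6.3, -1.7, 2.9]
gripper_width: 0.189
```

```bash
python3 - <<'E'
from ref import *
o=env.get_obs(); d=o["ee_pos"]-np.array([.5728,-.1381,.2041]); c,s=np.cos(q[2]),np.sin(q[2])
print("travel",-(c*d[0]+s*d[1]),o["wrist_force"],o["gripper_width"],o["t"])
a=env.capture("scene"); cv2.imwrite("pics/c7.png",cv2.resize(a[110:310,150:410],(780,600))[:,:,::-1])
E
```

```text
travel 0.04653127038662554 [ 6.25439794 -1.6921942   2.9490592 ] 0.1886199118160752 9.775
```

View pics/c7.png

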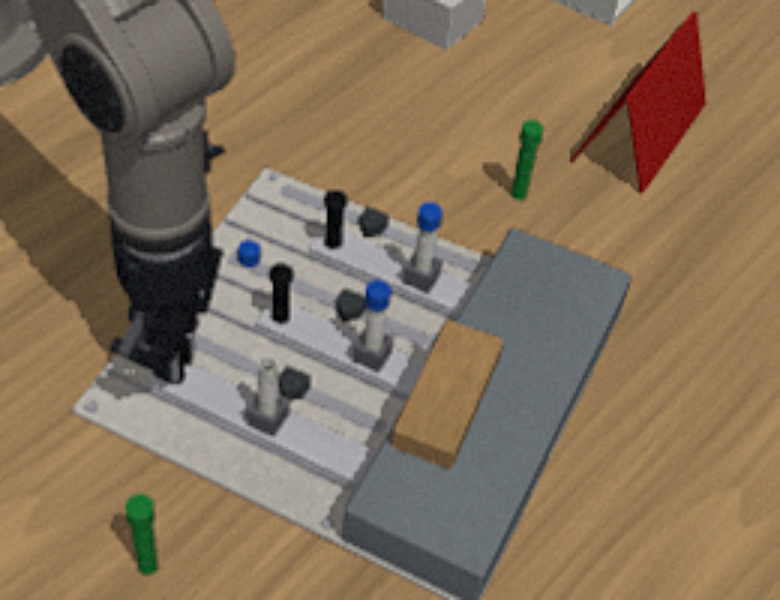

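The gripper holds the right post at (175,350). The open tube stands at (267,395) level with its clip (293,383). The other carriages, tubes, spare cap and swab box in view haven't moved.

```bash
python3 - <<'E'
from cell import env
print(env.hand_in())
E
```

```text
the job is handed in; nothing more can be done
None
```

I gripped the right carriage's pull post, which carries the open tube, and drew it out smoothly to 46.5 mm. I handed the job in while still holding it there, at about 10 s on the clock.

- **Hold:** the gripper reads about 16 mm, the post's width. The wrist force is about 6.5 N sideways, as the spring should give. The seat's position in the top view matched the arm's travel before the last 0.8 mm nudge.
- **Surroundings:** the last scene picture shows the tube standing in its seat. The other two carriages look home, with their tubes, the spare cap and the swab box unmoved. The sanitiser and tape were outside that picture.
- **Alignment:** the measurements of the clip's nose disagreed slightly. The top view gave 45.8 mm of travel at first and about 46.8 to 47.3 mm in a cleaner later picture. The scene view gave about 44 to 47.6 mm, depending on how its bias is corrected. I settled on 46.5 mm, so expect an uncertainty of 1 to 2 mm. The ear was too blurred and shadowed to confirm it directly.

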